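# Close the printing press by one turn of its hand wheel

### The job

Close the small screw press on the art table: push its hand wheel round clockwise, seen from above, by the upright handle through exactly one full turn, so that the handle comes all the way round and stops at the index pointer again, then leave it alone. Push the handle gently from the side with the fingertips only: do not pinch it, and do not lift it, for it only sits loosely on its pin. Leave everything else on the table where it is.

Things in the scene. Friction and masses are not known exactly. Their poses are not given: they have to be found in the camera images.
- wheel_hub (a point): centre of the top of the hand wheel's hub, on the wheel's vertical axis, 173 mm above the table. The wheel is dark steel, lies level on top of the press, rim 154 mm over all, three spokes; the top of its rim is at 168 mm and of its hub (38 mm across) at 173 mm above the table. A steel screw 16 mm across stands 24 mm proud of the hub. Below are a grey crossbar (235 mm long, its top at 143 mm), two columns, an aluminium platen and a plywood base 220 x 250 mm.
- handle_mid (a point): middle (half-way up) of the wheel's one handle: a black upright four-lobed grip about 22 mm across and 46 mm tall, standing on one spoke, 62 mm from the wheel's axis. It reaches from 170 to 216 mm above the table; this point is at 192 mm. It sits loosely on a pin and would slide up off it if lifted. It goes round with the wheel.
- pointer_tip (a point): upturned tip of the fixed index pointer, a steel tongue under the wheel that ends just outside the rim, 101 mm from the wheel's axis and 155 mm above the table (lower than the rim's top). At the start the handle stands exactly in line with it, seen from the axis; after one turn it does so again.
- wheel (a joint): angle of the hand wheel in rad, 0 at the start (handle at the pointer), growing as it turns clockwise seen from above; one turn is 6.283. Pushing it takes about 3 to 5 N at the handle; it stays where it is left. There is no stop after one turn: it can be turned too far.
- handle: the same handle grip; origin on its axis at its lower end, z up.
- press: the whole press, fixed to the table; origin at the centre of its base's underside, on the wheel's axis, z up; the pointer lies along its -x axis, the crossbar along y.
- paint_bottle: bystander: round paint bottle, 56 mm across, 150 mm tall, beside the press; origin at the centre of its underside
- glue_stick: bystander: white glue stick 28 mm across, 85 mm tall, standing on a front corner of the press's base; origin under its centre
- ink_roller: bystander: ink roller lying beside the press, 170 mm long, 110 mm wide, 38 mm high; origin under its middle
- wood_stamp: bystander: wooden stamp block 60 x 50 mm with a knob, 60 mm tall; origin under its centre
- brush_pot: bystander: clear pot of brushes, 76 mm across, about 175 mm tall with the brushes; origin under its centre
- bead_jar: bystander: glass jar with steel lid, 68 mm across, 85 mm tall; origin under its centre
- tape_roll: bystander: roll of paper tape lying flat, 76 mm across, 20 mm high; origin under its centre

How it is judged:
By the outcome, as a careful person would: the job done as asked, in the order asked, and still so for the second after the job is handed in, with the robot touching nothing.
It also fails if it takes over 54 s, if anything falls off the work surface, if the arm or the gripper's body presses on something with over 40 N, if the wrist force passes 120 N, or if a joint passes its speed limit or range.

### The arm

A 6-joint arm with a two-finger parallel gripper is mounted at the origin on the work surface. World frame = base frame: x ahead of the robot, y to its left, z up, the work surface at z = 0. Lengths are in mm, angles in degrees, forces in N, time in s.
With the tool pointing down it reaches from about 350 to 850 mm from the base axis. Payload 8.1 kg.
Tool frame: the origin (TCP) lies midway between the tips of the shut fingers; the grasp point (between the pads) lies 19 mm behind it; z points along the fingers, y is the line along which they close (so a half turn about z gives the same grasp; the last joint's range is limited). The gripper opens to 85 mm and grips with 20 to 120 N. Pads are 22 mm wide; open, the fingers measure 114 mm over their backs; the gripper's body (76 mm by 85 mm) begins 54 mm behind the grasp point. The pads swing forward as they close: fully open they stand 13 mm farther back than shut.
Start: joints at [65.466, 7.471, 85.268, -0, 87.261, -4.893], TCP at [201.654, 565.103, 231.292] pointing down, gripper open.
Joint ranges: [-169.43, 169.43], [-51.17, 129.36], [1.28, 143.12], [-76.62, 256.62], [0, 156.53], [-152.29, 152.29]. Speed limits (degrees/s): [136.94, 136.94, 159.86, 180, 180, 180].

### API

Orientations are given as [roll, pitch, yaw] about the fixed x, y, z axes, in that order (R = Rz(yaw) Ry(pitch) Rx(roll)).
In Python, from bench import r gives the robot as it stands. The module is installed in compiled form; this text tells all that it offers.
- The arm moves only by the tool jog_arm, never from a script. Its argument "rows" is a list of rows, each a list of 2 entries, a list of its own where there are three numbers: the shift along the tool's x, y, z in mm, then the turn, a rotation vector about the tool's x, y, z in rad. A call has 1 to 10 rows; each row is the pose to reach, as a shift and turn from the pose commanded when the call began, along the tool's axes at that moment; what a row does not reach only later rows make up. A row lasts 1/10 s, in which the tool goes at most 50 mm and 8.59 degrees, less where a joint would pass 70% of its speed; a pose out of reach is approached as far as the arm can. A call with a gripper value outside its range is refused whole. "grip" is the finger opening in mm, from 0 to 85.4, set as the call begins (left out, the last holds). The fingers move at their own pace and stop on an object; "force" is the grip in N (left out, the last holds). Time passes only in rows, so rows that repeat a pose let the fingers close. It gives the time, the measured TCP pose, the force, the opening and the grip force at its end, in the units of the state.
- r.sense(): the state, without advancing time (a new reading comes with each control period).
- r.snapshot(name): name is "side" or "top"; returns (picture, depth): 384x512x3 uint8, blue, green, red; 384x512 float32, mm along the optical axis (not along the pixel's ray), 0 where there is no reading.
- r.camera_params(name): a dict with "fx", "fy", "cx", "cy" (pixels), "pose" (4x4, takes a point from camera to world coordinates). Camera axes: x right, y down, z forward; pixel columns grow to the right and rows downward; lengths in mm; the calibration is good to about 2 mm. A picture is of the moment at which its call begins. camera_params takes no time and is no camera call.
- r.hand_in(): hands the job in; it is judged then, once.
The state is a dict: "time": time; "joint_pos": joint angles; "qd": joint speeds; "joint_efforts": joint torques, N m; "tool_pos": TCP position; "tcp_rot": TCP orientation; "ft_force": force on the tool from outside, world axes, zero at the start; "wrist_torque": the same for the moment, N m; "finger_gap": finger opening in mm; "grip_force": force on a finger pad.
Only numpy, scipy, OpenCV 4.12 (cv2) and the standard library are available. Lean on these libraries where they do the work, as an engineer would, in place of code of your own. Each camera call takes 0.05 s, during which the arm holds its last target. There are 200 camera calls.

## Working session

There is one attempt and no reset: what is moved stays moved. The work goes in short steps, Python scripts to look and compute and a tool call to move; the robot and the scene stay as the last step left them, time stands still between calls to the robot, and variables do not carry over. Pictures are saved under pics/ and viewed, at most 10 in all, crops included, and the job is handed in when it is done.

Besides the shell and the picture viewer there is one more tool, called after "Request:" as name(argument=value, ...) on one line, values as JSON. jog_arm: Moves the arm, as the interface text tells. Its arguments: {"type":"object","properties":{"rows":{"type":"array"},"grip":{"type":"number"},"force":{"type":"number"}},"required":["rows"]}

```bash
mkdir -p pics
python3 - <<'E'
from bench import r
import cv2,numpy as np
for n in("top","side"):
    p,d=r.snapshot(n); cv2.imwrite(f"pics/{n}0.png",p); np.save(f"{n}0.npy",d)
    c=r.camera_params(n); print(n,c["fx"],c["cx"],c["cy"],np.round(c["pose"],3).tolist())
s=r.sense();print(s["time"],s["tool_pos"],s["tcp_rot"])
E
```

```text
top 350.46807357120764 261.1979892092696 191.5152350646309 [[0.014, -0.997, 0.074, 526.376], [-0.999, -0.017, -0.05, 72.813], [0.051, -0.073, -0.996, 852.656], [0.0, 0.0, 0.0, 1.0]]
side 402.94613347785173 253.94153035665965 193.92491271048658 [[0.995, -0.086, 0.057, 548.443], [-0.101, -0.717, 0.689, -676.295], [-0.018, -0.691, -0.722, 913.857], [0.0, 0.0, 0.0, 1.0]]
0.1 [201.45051551 564.66534128 230.34446721] [-1.79907061e+02 -8.09277848e-03  1.60360724e+02]
```

View pics/top0.png

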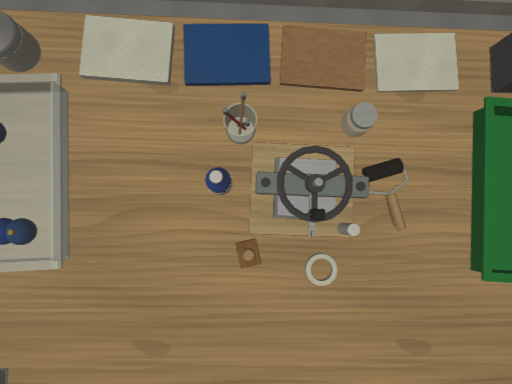

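View pics/side0.png

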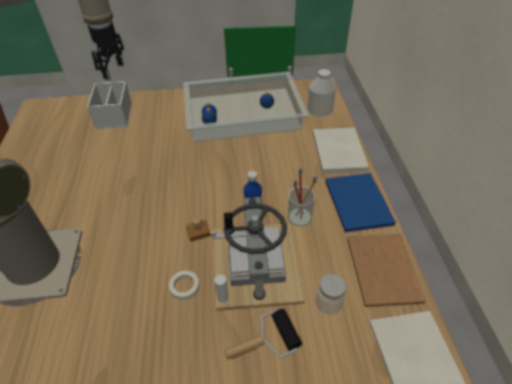

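The top view shows the wheel centred near (315,184), its handle near (317,214) and the pointer below it near (311,230), which is toward the robot. In the side view the hub is at about (255,225) and the handle at about (228,220). No bystander is near the rim at handle height.

```bash
cat > h.py <<'E'
from bench import r
import cv2,numpy as np
def ray(n,u,v,z):
    c=r.camera_params(n);P=c["pose"]
    d=P[:3,:3]@[(u-c["cx"])/c["fx"],(v-c["cy"])/c["fy"],1.]
    return P[:3,3]+d*(z-P[2,3])/d[2]
def cloud(n,dep):
    c=r.camera_params(n);P=c["pose"];v,u=np.mgrid[:384,:512]
    X=np.stack([(u-c["cx"])/c["fx"]*dep,(v-c["cy"])/c["fy"]*dep,dep],-1)
    return X@P[:3,:3].T+P[:3,3]
def circ(q):
    s=np.linalg.lstsq(np.c_[2*q,np.ones(len(q))],(q**2).sum(1),rcond=None)[0]
    return s[:2],np.sqrt(s[2]+s[:2]@s[:2])
E
python3 - <<'E'
from h import *
p=cv2.imread("pics/top0.png");d=np.load("top0.npy");X=cloud("top",d)
print("approx hub",ray("top",315,184,173),"handle",ray("top",317,214,216),"ptr",ray("top",311,231,155))
h0=ray("top",315,184,173)[:2]
# rim points by outer dark contour
m=(p.max(2)<75).astype(np.uint8); 
for n in("top","side"):
    X=cloud(n,np.load(n+"0.npy"));rr=np.hypot(*(X[...,:2]-h0).transpose(2,0,1))
    k=(X[...,2]>158)&(X[...,2]<178)&(rr>55)&(rr<90);q=X[k][:,:2]
    print(n,k.sum(),circ(q),X[k][:,2].mean())
    k=(X[...,2]>204)&(X[...,2]<230)&(rr<90);print(" handle top",k.sum(),X[k].mean(0),np.median(X[k],0))
    vv,uu=np.nonzero(k);print(uu.min(),uu.max(),vv.min(),vv.max())
a=p[130:250,245:385];cv2.imwrite("pics/crop0.png",cv2.resize(a,None,fx=5,fy=5,interpolation=cv2.INTER_CUBIC))
E
```

```text
approx hub [593.68895516 -67.18439741 173.        ] handle [534.34654471 -62.14826697 216.        ] ptr [501.05941564 -63.04867917 155.        ]
top 1501 (array([595.38588292, -67.94970707]), np.float64(68.91767894417747)) 167.04362673271797
 handle top 129 [534.17967675 -66.04168767 214.13047626] [534.36570861 -65.97817489 214.79850369]
313 325 209 220
side 904 (array([597.35626972, -71.11138144]), np.float64(68.90366473556941)) 167.79112965989887
 handle top 84 [535.9072902  -70.77180492 213.83536905] [535.88918401 -72.75862345 215.00395106]
223 232 211 221
```

View pics/crop0.png

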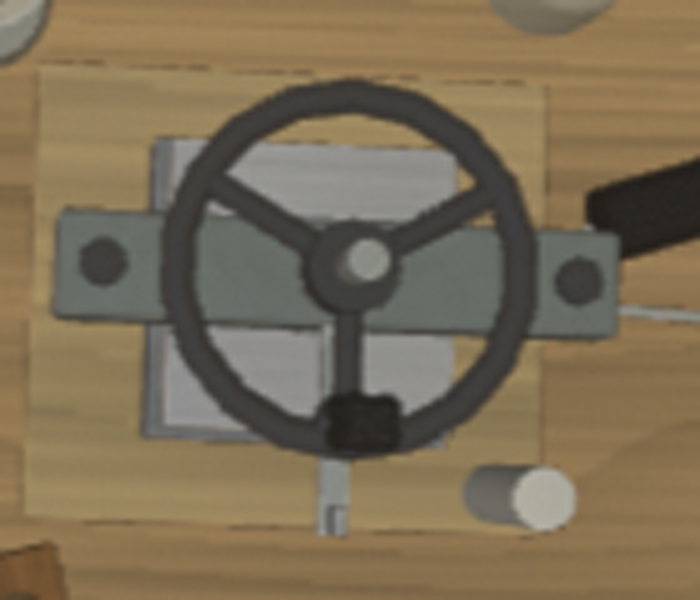

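Request:
jog_arm(rows=[[[-8, -8, -10], [0, 0, 0]], [[-24, -24, -20], [0, 0, 0]], [[-49, -48, -30], [0, 0, -0.02]], [[-78, -77, -30], [0, 0, -0.04]], [[-110, -108, -30], [0, 0, -0.06]], [[-142, -140, -30], [0, 0, -0.08]], [[-175, -171, -30], [0, 0, -0.1]], [[-207, -203, -30], [0, 0, -0.12]], [[-239, -234, -30], [0, 0, -0.15]], [[-270, -264, -30], [0, 0, -0.171]]], grip=0, force=20)

```text
time: 1.1
tool_pos: [367.6, 223.4, 262.0]
tcp_rot: [180.0, 0.1, 170.2]
ft_force: [0.5, 1.0, -0.4]
finger_gap: 0.2
grip_force: 0.0
```

Request:
jog_arm(rows=[[[-26, -36, 0], [0, 0, -0.02]], [[-53, -73, 0], [0, 0, -0.04]], [[-80, -110, 0], [0, 0, -0.06]], [[-107, -147, 0], [0, 0, -0.08]], [[-134, -184, 0], [0, 0, -0.1]], [[-160, -220, 0], [0, 0, -0.12]], [[-185, -254, 0], [0, 0, -0.14]], [[-205, -282, 0], [0, 0, -0.16]], [[-217, -299, 0], [0, 0, -0.171]], [[-222, -306, 0], [0, 0, -0.171]]])

```text
time: 2.1
tool_pos: [533.5, -116.1, 261.6]
tcp_rot: [-180.0, -0.0, 179.8]
ft_force: [-0.0, 0.2, -0.6]
finger_gap: -0.1
grip_force: 0.0
```

Run:
```python
from h import *
# bar direction and pointer from first picture
f=lambda a,b:(245+a/5-.4,130+b/5-.4)
A=ray("top",*f(103,262),152);B=ray("top",*f(578,281),152);print(A,B,(A+B)/2,np.degrees(np.arctan2(*(A-B)[1::-1])))
print("ptr",ray("top",*f(337,512),155))
p,d=r.snapshot("side");cv2.imwrite("pics/s1.png",cv2.resize(p[120:300,150:350],None,fx=3,fy=3,interpolation=cv2.INTER_CUBIC))
s=r.sense();print(s["time"],s["tool_pos"],s["tcp_rot"],s["joint_pos"],s["ft_force"])
```

```text
[597.93062333  29.64139436 152.        ] [ 593.81156982 -164.54923687  152.        ] [595.87109658 -67.45392125 152.        ] 88.78485900625294
ptr [499.09737595 -65.06874003 155.        ]
2.15 [ 533.65724797 -115.98938964  261.48507082] [-1.79967077e+02 -6.74342704e-03  1.79811010e+02] [-1.76195221e+01 -1.51840412e+00  9.14340709e+01 -3.34310986e-02
  9.00809050e+01 -1.07430582e+02] [-1.18796486 -0.03100385  0.61732728]
```

View pics/s1.png

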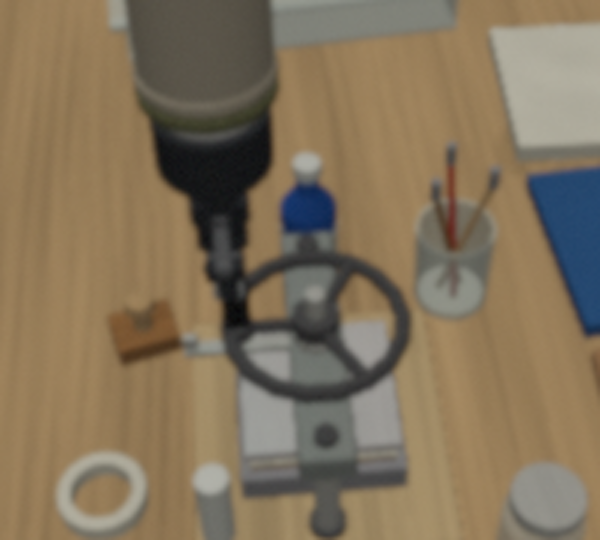

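The side view shows the shut fingertips at crop (235,320), in front of and beside the handle. Nothing else is near them, so I'll go down next.

Request:
jog_arm(rows=[[[0, 0, 8], [0, 0, 0]], [[0, 0, 18], [0, 0, 0]], [[0, 0, 30], [0, 0, 0]], [[0, 0, 42], [0, 0, 0]], [[0, 0, 54], [0, 0, 0]], [[0, 3, 65], [0, 0, 0]], [[0, 6, 72], [0, 0, 0]], [[0, 9, 76], [0, 0, 0]], [[0, 12, 77], [0, 0, 0]], [[0, 12, 77], [0, 0, 0]]])

```text
time: 3.15
tool_pos: [533.9, -101.3, 184.6]
tcp_rot: [-180.0, 0.0, 180.0]
ft_force: [0.1, 0.5, 0.0]
finger_gap: 0.0
grip_force: 0.0
```

Request:
jog_arm(rows=[[[0, 2, 0], [0, 0, 0]], [[0, 4, 0], [0, 0, 0]], [[0, 6, 0], [0, 0, 0]], [[0, 8, 0], [0, 0, 0]], [[0, 8, 0], [0, 0, 0]]])

```text
time: 3.65
tool_pos: [533.7, -93.5, 184.4]
tcp_rot: [180.0, 0.0, 180.0]
ft_force: [0.3, -0.0, -0.1]
finger_gap: -0.2
grip_force: 0.0
```

Request:
jog_arm(rows=[[[0, 1, 0], [0, 0, 0]], [[0, 2, 0], [0, 0, 0]], [[0, 3, 0], [0, 0, 0]], [[0, 4, 0], [0, 0, 0]], [[0, 4, 0], [0, 0, 0]]])

```text
time: 4.15
tool_pos: [533.5, -90.0, 184.3]
tcp_rot: [-180.0, -0.0, 179.9]
ft_force: [-1.5, -3.0, -0.2]
finger_gap: -0.3
grip_force: 1.8
```

Run:
```python
from h import *
s=r.sense();print(s["tool_pos"],s["ft_force"])
for off in(20,22,25):
  for k in range(1,11):
    a=np.radians(4.5*k);cx,cy=-62,off
    print(round(cx-cx*np.cos(a)+cy*np.sin(a),1),round(cy-cx*np.sin(a)-cy*np.cos(a),1),round(a,3),end=" | ")
  print()
```

```text
[533.47796983 -89.97443466 184.27126064] [-1.4998568  -2.9997642  -0.20388303]
1.4 4.9 0.079 | 2.4 9.9 0.157 | 3.0 15.0 0.236 | 3.1 20.1 0.314 | 2.9 25.2 0.393 | 2.3 30.3 0.471 | 1.3 35.3 0.55 | -0.1 40.3 0.628 | -1.9 45.1 0.707 | -4.0 49.7 0.785 | 
1.5 4.9 0.079 | 2.7 10.0 0.157 | 3.4 15.1 0.236 | 3.8 20.2 0.314 | 3.7 25.4 0.393 | 3.2 30.5 0.471 | 2.4 35.6 0.55 | 1.1 40.6 0.628 | -0.6 45.5 0.707 | -2.6 50.3 0.785 | 
1.8 4.9 0.079 | 3.1 10.0 0.157 | 4.1 15.2 0.236 | 4.7 20.4 0.314 | 4.8 25.6 0.393 | 4.6 30.9 0.471 | 3.9 36.1 0.55 | 2.9 41.2 0.628 | 1.4 46.3 0.707 | -0.5 51.2 0.785 |
```

Request:
jog_arm(rows=[[[1.5, 4.9, 0], [0, 0, 0.079]], [[2.7, 10, 0], [0, 0, 0.157]], [[3.4, 15.1, 0], [0, 0, 0.236]], [[3.8, 20.2, 0], [0, 0, 0.314]], [[3.7, 25.4, 0], [0, 0, 0.393]], [[3.2, 30.5, 0], [0, 0, 0.471]], [[2.4, 35.6, 0], [0, 0, 0.55]], [[1.1, 40.6, 0], [0, 0, 0.628]], [[-0.6, 45.5, 0], [0, 0, 0.707]], [[-2.6, 50.3, 0], [0, 0, 0.785]]])

```text
time: 5.15
tool_pos: [536.0, -39.4, 184.3]
tcp_rot: [-180.0, -0.0, 134.8]
ft_force: [-2.4, -3.1, 0.8]
finger_gap: -0.1
grip_force: 1.7
```

```bash
cat > chk.py <<'E'
from h import *
import sys
C=np.array([596,-68.5])
s=r.sense();t=s["tool_pos"];y=np.radians(s["tcp_rot"][2])
R=np.array([[np.cos(y),np.sin(y)],[np.sin(y),-np.cos(y)]])
print(s["time"],np.round(t,1),np.round(s["tcp_rot"],1),"F",np.round(s["ft_force"],1),"hub in tool",R.T@(C-t[:2]),"j6",s["joint_pos"][5])
if len(sys.argv)>1:
    n=sys.argv[1]; 
    for cam in("top","side"):
        p,d=r.snapshot(cam);X=cloud(cam,d)
        cv2.imwrite(f"pics/{n}_{cam}.png",p)
        rr=np.hypot(*(X[...,:2]-C).transpose(2,0,1))
        k=(X[...,2]>204)&(X[...,2]<222)&(rr<90)&(rr>35);m=X[k].mean(0) if k.any() else None
        print(cam,k.sum(),m, m is not None and np.degrees(np.arctan2(m[1]-C[1],m[0]-C[0])))
E
python3 chk.py a; python3 -c "
import cv2,numpy as np
a=cv2.imread('pics/a_top.png')[110:260,220:400];b=cv2.imread('pics/a_side.png')[130:280,170:350]
cv2.imwrite('pics/a.png',cv2.resize(np.hstack([a,b]),None,fx=2.2,fy=2.2))"
```

```text
5.15 [536.  -39.4 184.3] [-180.    -0.   134.8] F [-2.4 -3.1  0.8] hub in tool [-62.91861565  22.02137503] j6 -54.43680495895185
top 0 None False
side 106 [548.86657869 -36.73602655 212.24630389] 146.02333388151527
```

View pics/a.png

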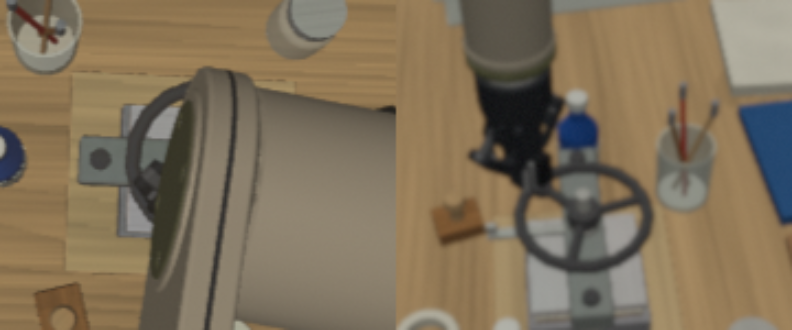

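The composite shows the arm over the top view and the fingertips at the handle at about (535,185). The spokes have turned by roughly 45°, so the push is working and I'll carry on.

Request:
jog_arm(rows=[[[1.5, 4.9, 0], [0, 0, 0.079]], [[2.7, 10, 0], [0, 0, 0.157]], [[3.4, 15.1, 0], [0, 0, 0.236]], [[3.8, 20.2, 0], [0, 0, 0.314]], [[3.7, 25.4, 0], [0, 0, 0.393]], [[3.2, 30.5, 0], [0, 0, 0.471]], [[2.4, 35.6, 0], [0, 0, 0.55]], [[1.1, 40.6, 0], [0, 0, 0.628]], [[-0.6, 45.5, 0], [0, 0, 0.707]], [[-2.6, 50.3, 0], [0, 0, 0.785]]])

```text
time: 6.25
tool_pos: [573.2, -4.7, 184.1]
tcp_rot: [-179.9, -0.1, 90.0]
ft_force: [-4.2, 2.6, 3.0]
finger_gap: 0.2
grip_force: 1.9
```

Request:
jog_arm(rows=[[[1.5, 4.9, 0], [0, 0, 0.079]], [[2.7, 10, 0], [0, 0, 0.157]], [[3.4, 15.1, 0], [0, 0, 0.236]], [[3.8, 20.2, 0], [0, 0, 0.314]], [[3.7, 25.4, 0], [0, 0, 0.393]], [[3.2, 30.5, 0], [0, 0, 0.471]], [[2.4, 35.6, 0], [0, 0, 0.55]], [[1.1, 40.6, 0], [0, 0, 0.628]], [[-0.6, 45.5, 0], [0, 0, 0.707]], [[-2.6, 50.3, 0], [0, 0, 0.785]]])

```text
time: 7.25
tool_pos: [623.9, -6.9, 183.9]
tcp_rot: [-179.9, -0.1, 45.1]
ft_force: [-0.6, 4.6, 0.2]
finger_gap: 0.1
grip_force: 1.9
```

```bash
python3 chk.py b
```

```text
7.25 [623.9  -6.9 183.9] [-1.799e+02 -1.000e-01  4.510e+01] F [-0.6  4.6  0.2] hub in tool [-63.32655765  23.80174169] j6 39.51168789035871
top 0 None False
side 120 [632.85855511 -24.19689738 212.97649938] 50.24078656965341
```

Request:
jog_arm(rows=[[[1.5, 4.9, 0], [0, 0, 0.079]], [[2.7, 10, 0], [0, 0, 0.157]], [[3.4, 15.1, 0], [0, 0, 0.236]], [[3.8, 20.2, 0], [0, 0, 0.314]], [[3.7, 25.4, 0], [0, 0, 0.393]], [[3.2, 30.5, 0], [0, 0, 0.471]], [[2.4, 35.6, 0], [0, 0, 0.55]], [[1.1, 40.6, 0], [0, 0, 0.628]], [[-0.6, 45.5, 0], [0, 0, 0.707]], [[-2.6, 50.3, 0], [0, 0, 0.785]]])

```text
time: 8.35
tool_pos: [658.3, -44.7, 184.3]
tcp_rot: [-179.9, -0.1, 0.2]
ft_force: [3.0, 3.8, -0.5]
finger_gap: -0.1
grip_force: 2.2
```

```bash
python3 chk.py c;  python3 -c "
import cv2,numpy as np
a=cv2.imread('pics/c_top.png')[110:260,220:400];b=cv2.imread('pics/c_side.png')[130:280,170:350]
cv2.imwrite('pics/c.png',cv2.resize(np.hstack([a,b]),None,fx=2.2,fy=2.2))"
```

```text
8.35 [658.3 -44.7 184.3] [-1.799e+02 -1.000e-01  2.000e-01] F [ 3.   3.8 -0.5] hub in tool [-62.31534328  23.60111097] j6 81.43811303743124
top 0 None False
side 98 [658.24180519 -71.54772257 213.33836637] -2.803297227608628
```

View pics/c.png

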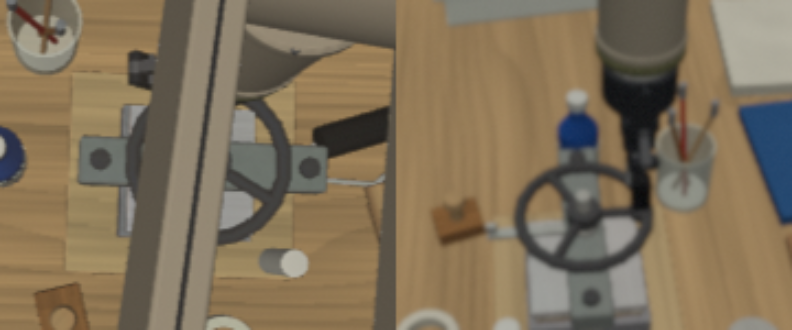

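The composite shows the handle at half a turn, with the fingertips at its far side near (640,195). The brush pot is clear. I'll back off, lift, and turn the tool back by 180°.

Request:
jog_arm(rows=[[[0, -5, 0], [0, 0, 0]], [[0, -12, 0], [0, 0, 0]], [[0, -20, 0], [0, 0, 0]], [[0, -20, -15], [0, 0, 0]], [[0, -20, -35], [0, 0, 0]], [[0, -20, -55], [0, 0, 0]], [[0, -20, -60], [0, 0, -0.14]], [[0, -20, -60], [0, 0, -0.28]], [[0, -20, -60], [0, 0, -0.42]], [[0, -20, -60], [0, 0, -0.56]]])

```text
time: 9.45
tool_pos: [658.0, -25.6, 246.0]
tcp_rot: [179.9, -0.1, 32.5]
ft_force: [-0.2, 0.5, -0.1]
finger_gap: -0.1
grip_force: 0.0
```

Request:
jog_arm(rows=[[[0, 0, 0], [0, 0, -0.14]], [[0, 0, 0], [0, 0, -0.28]], [[0, 0, 0], [0, 0, -0.42]], [[0, 0, 0], [0, 0, -0.56]], [[0, 0, 0], [0, 0, -0.7]], [[0, 0, 0], [0, 0, -0.84]], [[0, 0, 0], [0, 0, -0.98]], [[0, 0, 0], [0, 0, -1.12]], [[0, 0, 0], [0, 0, -1.26]], [[0, 0, 0], [0, 0, -1.4]]])

```text
time: 10.45
tool_pos: [657.9, -25.6, 245.8]
tcp_rot: [179.9, 0.0, 112.7]
ft_force: [-0.1, 0.3, -0.2]
finger_gap: 0.1
grip_force: 0.0
```

Request:
jog_arm(rows=[[[0, 0, 0], [0, 0, -0.14]], [[0, 0, 0], [0, 0, -0.28]], [[0, 0, 0], [0, 0, -0.42]], [[0, 0, 0], [0, 0, -0.56]], [[0, 0, 0], [0, 0, -0.7]], [[0, 0, 0], [0, 0, -0.84]], [[0, 0, 0], [0, 0, -0.98]], [[0, 0, 0], [0, 0, -1.1]], [[0, 0, 0], [0, 0, -1.18]], [[0, 0, 0], [0, 0, -1.18]]])

```text
time: 11.45
tool_pos: [658.0, -25.6, 245.7]
tcp_rot: [-180.0, 0.1, -179.9]
ft_force: [0.5, -0.0, 0.6]
finger_gap: -0.0
grip_force: 0.0
```

```bash
python3 chk.py d
```

```text
11.45 [658.  -25.6 245.7] [-1.800e+02  1.000e-01 -1.799e+02] F [ 0.5 -0.   0.6] hub in tool [ 62.01793036 -42.80426354] j6 -96.75646716429328
top 31 [649.52795694 -72.23851149 212.08583982] -3.995176953566523
side 89 [658.93957127 -73.58061054 213.74954716] -4.615025613276283
```

Request:
jog_arm(rows=[[[0, 0, 8], [0, 0, 0]], [[0, 0, 20], [0, 0, 0]], [[0, 0, 34], [0, 0, 0]], [[0, 0, 48], [0, 0, 0]], [[0, 0, 58], [0, 0, 0]], [[0, -2, 61.5], [0, 0, 0]], [[0, -7, 61.5], [0, 0, 0]], [[0, -12, 61.5], [0, 0, 0]], [[0, -17, 61.5], [0, 0, 0]], [[0, -20, 61.5], [0, 0, 0]]])

```text
time: 12.55
tool_pos: [658.2, -46.3, 183.8]
tcp_rot: [180.0, 0.1, 179.9]
ft_force: [1.5, 2.3, 1.8]
finger_gap: 0.5
grip_force: 1.6
```

Request:
jog_arm(rows=[[[-1.5, -4.9, 0], [0, 0, 0.079]], [[-2.7, -10, 0], [0, 0, 0.157]], [[-3.4, -15.1, 0], [0, 0, 0.236]], [[-3.8, -20.2, 0], [0, 0, 0.314]], [[-3.7, -25.4, 0], [0, 0, 0.393]], [[-3.2, -30.5, 0], [0, 0, 0.471]], [[-2.4, -35.6, 0], [0, 0, 0.55]], [[-1.1, -40.6, 0], [0, 0, 0.628]], [[0.6, -45.5, 0], [0, 0, 0.707]], [[2.6, -50.3, 0], [0, 0, 0.785]]])

```text
time: 13.55
tool_pos: [656.1, -95.9, 183.9]
tcp_rot: [179.9, 0.1, 134.8]
ft_force: [2.4, 2.8, 1.0]
finger_gap: -0.6
grip_force: 1.9
```

```bash
python3 chk.py e
```

```text
13.55 [656.1 -95.9 183.9] [1.799e+02 1.000e-01 1.348e+02] F [2.4 2.8 1. ] hub in tool [ 61.82047117 -23.32071866] j6 -57.5937765127655
top 26 [647.87145147 -87.79092935 212.65494045] -20.400106222184153
side 122 [ 643.73862976 -115.38603427  213.17871349] -44.48376248484763
```

Contact is good and the handle is near -45°. I'll do two more steps.

Request:
jog_arm(rows=[[[-1.5, -4.9, 0], [0, 0, 0.079]], [[-2.7, -10, 0], [0, 0, 0.157]], [[-3.4, -15.1, 0], [0, 0, 0.236]], [[-3.8, -20.2, 0], [0, 0, 0.314]], [[-3.7, -25.4, 0], [0, 0, 0.393]], [[-3.2, -30.5, 0], [0, 0, 0.471]], [[-2.4, -35.6, 0], [0, 0, 0.55]], [[-1.1, -40.6, 0], [0, 0, 0.628]], [[0.6, -45.5, 0], [0, 0, 0.707]], [[2.6, -50.3, 0], [0, 0, 0.785]]])

```text
time: 14.65
tool_pos: [618.4, -129.3, 183.6]
tcp_rot: [179.9, -0.0, 90.0]
ft_force: [4.1, 2.6, 0.3]
finger_gap: -0.3
grip_force: 1.8
```

Request:
jog_arm(rows=[[[-1.5, -4.9, 0], [0, 0, 0.079]], [[-2.7, -10, 0], [0, 0, 0.157]], [[-3.4, -15.1, 0], [0, 0, 0.236]], [[-3.8, -20.2, 0], [0, 0, 0.314]], [[-3.7, -25.4, 0], [0, 0, 0.393]], [[-3.2, -30.5, 0], [0, 0, 0.471]], [[-2.4, -35.6, 0], [0, 0, 0.55]], [[-1.1, -40.6, 0], [0, 0, 0.628]], [[0.6, -45.5, 0], [0, 0, 0.707]], [[2.6, -50.3, 0], [0, 0, 0.785]]])

```text
time: 15.65
tool_pos: [568.2, -127.3, 183.6]
tcp_rot: [179.9, -0.1, 45.0]
ft_force: [5.1, -0.4, -0.6]
finger_gap: 0.1
grip_force: 1.7
```

```bash
python3 chk.py f
```

```text
15.65 [ 568.2 -127.3  183.6] [ 1.799e+02 -1.000e-01  4.500e+01] F [ 5.1 -0.4 -0.6] hub in tool [ 61.24820808 -21.92576061] j6 27.342356917876316
top 31 [ 557.91422838 -105.15755225  210.85537152] -136.09469288761858
side 89 [ 554.88186459 -124.71994803  211.65396061] -126.1809842724777
```

Request:
jog_arm(rows=[[[-1.5, -4.9, 0], [0, 0, 0.079]], [[-2.7, -10, 0], [0, 0, 0.157]], [[-3.4, -15.1, 0], [0, 0, 0.236]], [[-3.8, -20.2, 0], [0, 0, 0.314]], [[-3.7, -25.4, 0], [0, 0, 0.393]], [[-3.2, -30.5, 0], [0, 0, 0.471]], [[-2.4, -35.6, 0], [0, 0, 0.55]], [[-1.1, -40.6, 0], [0, 0, 0.628]], [[-1.1, -40.6, 0], [0, 0, 0.628]]])

```text
time: 16.65
tool_pos: [538.0, -99.2, 183.2]
tcp_rot: [180.0, -0.0, 9.2]
ft_force: [0.4, -0.6, -0.1]
finger_gap: 0.1
grip_force: 0.4
```

```bash
python3 chk.py g;  python3 -c "
import cv2,numpy as np
a=cv2.imread('pics/g_top.png')[110:260,220:400];b=cv2.imread('pics/g_side.png')[130:280,170:350]
cv2.imwrite('pics/g.png',cv2.resize(np.hstack([a,b]),None,fx=2.2,fy=2.2))"
```

```text
16.65 [538.  -99.2 183.2] [180.   -0.    9.2] F [ 0.4 -0.6 -0.1] hub in tool [ 62.163745   -21.10643621] j6 65.01665908654363
top 5 [544.04253959 -69.8140982  213.07470812] -178.55119491812238
side 13 [ 537.13835003 -109.43542753  207.6841539 ] -145.18325662343926
```

View pics/g.png

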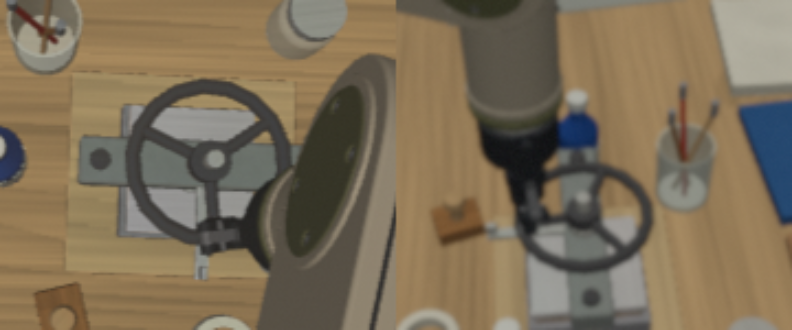

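The composite shows the handle near (205,230) just short of the pointer at (202,265), with the gripper beside it. I'll withdraw and measure.

Request:
jog_arm(rows=[[[0, 4, 0], [0, 0, 0]], [[0, 12, 0], [0, 0, 0]], [[0, 24, 0], [0, 0, 0]], [[0, 40, 0], [0, 0, 0]], [[0, 60, -10], [0, 0, 0]], [[0, 80, -20], [0, 0, 0]], [[0, 100, -30], [0, 0, 0]], [[0, 115, -35], [0, 0, 0]], [[0, 120, -35], [0, 0, 0]]])

```text
time: 17.65
tool_pos: [557.1, -220.3, 218.5]
tcp_rot: [179.9, -0.1, 8.9]
ft_force: [-0.7, 0.6, 0.3]
finger_gap: 0.5
grip_force: 0.0
```

```bash
cat > cmp.py <<'E'
from h import *
import sys
n=sys.argv[1]
def ang(p,dep,cam):
    X=cloud(cam,dep); C=np.array([595.6,-68.] if cam=="top" else [597,-70.])
    rr=np.hypot(*(X[...,:2]-C).transpose(2,0,1))
    out=[]
    k=(X[...,2]>200)&(X[...,2]<222)&(rr<90)&(rr>35)&(X[...,0]<570)&(np.abs(X[...,1]-C[1])<30);m=X[k].mean(0)
    return k.sum(),np.argwhere(k).mean(0).round(2),m.round(1),np.degrees(np.arctan2(m[1]-C[1],m[0]-C[0]))%360
def dark(p):  # handle blob, black, top picture
    k=(p.max(2)<38); k[:195]=0;k[225:]=0;k[:,:295]=0;k[:,345:]=0
    return k.sum(),np.argwhere(k).mean(0).round(2)
def spokes(p): # spoke angles from polar unwrap about the hub, rim plane
    c=r.camera_params("top");P=c["pose"];a=np.radians(np.arange(0,360,.5));C=np.array([595.6,-68.])
    acc=0
    for R in np.arange(26,60,2):
        W=np.c_[C[0]+R*np.cos(a),C[1]+R*np.sin(a),np.full(len(a),164.)]
        q=(W-P[:3,3])@P[:3,:3];u=q[:,0]/q[:,2]*c["fx"]+c["cx"];v=q[:,1]/q[:,2]*c["fy"]+c["cy"]
        acc=acc+cv2.remap(p,u.astype(np.float32)[None],v.astype(np.float32)[None],1)[0].max(1).astype(float)
    w=np.clip(85-acc/17,0,None)
    res=[]
    for t in(58,178,298):
        d=(np.degrees(a)-t+180)%360-180;k=abs(d)<22;res.append(round(t+(w[k]*d[k]).sum()/w[k].sum(),2))
    return res
print(r.sense()["time"],r.sense()["ft_force"])
for cam in("top","side"):
    p0=cv2.imread(f"pics/{cam}0.png");print(cam,"start",ang(p0,np.load(cam+"0.npy"),cam))
    p,d=r.snapshot(cam);cv2.imwrite(f"pics/{n}_{cam}.png",p);print(cam,"now  ",ang(p,d,cam))
    if cam=="top":print(dark(p0),dark(p),spokes(p0),spokes(p))
E
python3 cmp.py i
```

```text
17.65 [-0.7140434   0.63728049  0.32147079]
top start (np.int64(133), array([214.09, 318.8 ]), array([534.3, -66. , 213.8]), np.float64(178.08698608841607))
top now   (np.int64(139), array([213.97, 322.27]), array([534.6, -72.5, 213.4]), np.float64(184.19090700025365))
(np.int64(12), array([212.33, 315.33])) (np.int64(8), array([213.25, 315.62])) [np.float64(58.44), np.float64(178.89), np.float64(298.81)] [np.float64(64.95), np.float64(185.06), np.float64(305.47)]
side start (np.int64(101), array([216.91, 227.37]), array([536.1, -71.5, 211.8]), np.float64(181.40228606792877))
side now   (np.int64(0), array([nan, nan]), array([nan, nan, nan]), np.float64(nan))cmp.py:8: RuntimeWarning: Mean of empty slice.
  k=(X[...,2]>200)&(X[...,2]<222)&(rr<90)&(rr>35)&(X[...,0]<570)&(np.abs(X[...,1]-C[1])<30);m=X[k].mean(0)
  ret = um.true_divide(
cmp.py:9: RuntimeWarning: Mean of empty slice.
  return k.sum(),np.argwhere(k).mean(0).round(2),m.round(1),np.degrees(np.arctan2(m[1]-C[1],m[0]-C[0]))%360
```

6.3° remain, by both the handle and the spokes. I'll go back in and finish slowly.

Request:
jog_arm(rows=[[[0, -10, 0], [0, 0, 0]], [[0, -30, 5], [0, 0, 0]], [[0, -50, 15], [0, 0, 0]], [[0, -70, 25], [0, 0, 0]], [[0, -90, 35], [0, 0, 0]], [[0, -103, 35], [0, 0, 0]], [[0, -112, 35], [0, 0, 0]], [[0, -118, 35], [0, 0, 0]], [[0, -120, 35], [0, 0, 0]], [[0, -120, 35], [0, 0, 0]]])

```text
time: 18.75
tool_pos: [538.2, -99.5, 183.4]
tcp_rot: [180.0, -0.1, 9.0]
ft_force: [0.3, -0.5, -0.2]
finger_gap: -0.1
grip_force: 0.0
```

Request:
jog_arm(rows=[[[-0.4, -1.1, 0], [0, 0, 0.017]], [[-0.7, -2.2, 0], [0, 0, 0.035]], [[-1.1, -3.3, 0], [0, 0, 0.052]], [[-1.4, -4.4, 0], [0, 0, 0.07]], [[-1.7, -5.5, 0], [0, 0, 0.087]], [[-1.7, -5.5, 0], [0, 0, 0.087]]])

```text
time: 19.35
tool_pos: [535.4, -94.0, 183.0]
tcp_rot: [180.0, -0.0, 4.0]
ft_force: [1.8, -3.3, 1.3]
finger_gap: 0.2
grip_force: 1.6
```

```bash
python3 chk.py; python3 cmp.py j 2>/dev/null
```

```text
19.35 [535.4 -94.  183. ] [180.  -0.   4.] F [ 1.8 -3.3  1.3] hub in tool [ 62.24277336 -21.24689483] j6 70.62979118678535
19.35 [ 1.8026656  -3.25351825  1.34419614]
top start (np.int64(133), array([214.09, 318.8 ]), array([534.3, -66. , 213.8]), np.float64(178.08698608841607))
top now   (np.int64(0), array([nan, nan]), array([nan, nan, nan]), np.float64(nan))
(np.int64(12), array([212.33, 315.33])) (np.int64(56), array([206.82, 330.88])) [np.float64(58.44), np.float64(178.89), np.float64(298.81)] [np.float64(60.25), np.float64(179.81), np.float64(300.68)]
side start (np.int64(101), array([216.91, 227.37]), array([536.1, -71.5, 211.8]), np.float64(181.40228606792877))
side now   (np.int64(0), array([nan, nan]), array([nan, nan, nan]), np.float64(nan))
```

Request:
jog_arm(rows=[[[-0.2, -0.5, 0], [0, 0, 0.009]], [[-0.3, -1, 0], [0, 0, 0.017]], [[-0.5, -1.5, 0], [0, 0, 0.024]], [[-0.5, -1.5, 0], [0, 0, 0.024]]])

```text
time: 19.85
tool_pos: [534.6, -92.5, 182.7]
tcp_rot: [-180.0, 0.0, 2.7]
ft_force: [0.6, -3.2, 2.3]
finger_gap: 0.2
grip_force: 1.5
```

```bash
python3 cmp.py k 2>/dev/null
```

```text
19.85 [ 0.55235073 -3.21065887  2.32720293]
top start (np.int64(133), array([214.09, 318.8 ]), array([534.3, -66. , 213.8]), np.float64(178.08698608841607))
top now   (np.int64(0), array([nan, nan]), array([nan, nan, nan]), np.float64(nan))
(np.int64(12), array([212.33, 315.33])) (np.int64(46), array([206.28, 329.89])) [np.float64(58.44), np.float64(178.89), np.float64(298.81)] [np.float64(58.74), np.float64(178.39), np.float64(299.22)]
side start (np.int64(101), array([216.91, 227.37]), array([536.1, -71.5, 211.8]), np.float64(181.40228606792877))
side now   (np.int64(0), array([nan, nan]), array([nan, nan, nan]), np.float64(nan))
```

Request:
jog_arm(rows=[[[0, 1, 0], [0, 0, 0]], [[0, 4, 0], [0, 0, 0]], [[0, 12, 0], [0, 0, 0]], [[0, 26, 0], [0, 0, 0]], [[0, 44, -10], [0, 0, 0]], [[0, 66, -30], [0, 0, 0]], [[0, 90, -50], [0, 0, 0]], [[0, 110, -65], [0, 0, 0]], [[0, 120, -70], [0, 0, 0]], [[0, 120, -70], [0, 0, 0]]])

```text
time: 20.95
tool_pos: [540.4, -214.4, 253.2]
tcp_rot: [180.0, -0.0, 2.6]
ft_force: [-0.2, 0.1, 0.1]
finger_gap: 0.1
grip_force: 0.0
```

```bash
python3 cmp.py l 2>/dev/null; python3 -c "
import cv2,numpy as np
a=cv2.imread('pics/l_top.png')[110:290,200:420];b=cv2.imread('pics/l_side.png')[130:310,170:350]
cv2.imwrite('pics/l.png',cv2.resize(np.hstack([a,b]),None,fx=2,fy=2))"
```

```text
20.95 [-0.23723137  0.09749791  0.11648079]
top start (np.int64(133), array([214.09, 318.8 ]), array([534.3, -66. , 213.8]), np.float64(178.08698608841607))
top now   (np.int64(137), array([214.09, 319.04]), array([534.3, -66.4, 213.6]), np.float64(178.5288422476899))
(np.int64(12), array([212.33, 315.33])) (np.int64(16), array([213.38, 312.88])) [np.float64(58.44), np.float64(178.89), np.float64(298.81)] [np.float64(58.73), np.float64(179.09), np.float64(299.25)]
side start (np.int64(101), array([216.91, 227.37]), array([536.1, -71.5, 211.8]), np.float64(181.40228606792877))
side now   (np.int64(0), array([nan, nan]), array([nan, nan, nan]), np.float64(nan))
```

View pics/l.png

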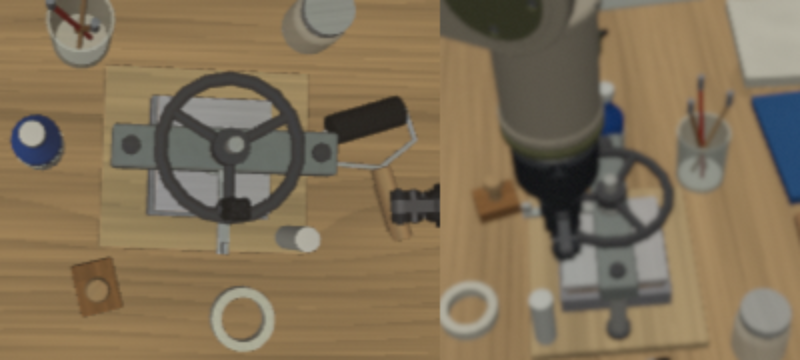

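The top view shows the handle at (235,208), back in line with the pointer at (223,238) as it was at the start, within about 0.4°. The bystanders are in place and the gripper is clear at (415,205).

```bash
python3 -c "
from bench import r
print(r.hand_in())"
```

```text
the job is handed in; nothing more can be done
None
```

The press wheel has been pushed one full clockwise turn, the handle is back at the index pointer to within about 0.4°, the gripper is clear, and the job was handed in at about 21 s.

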